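# Seat a measuring stage top on its kinematic base

## Robot

A 6-joint arm with a two-finger parallel gripper is mounted at the origin on a cart in front of the work surface, level with it; the furniture and walls round the work are solid. World frame = base frame: x ahead of the robot, y to its left, z up, the work surface at z = 0. Lengths are in m, angles in rad, forces in N, time in s.
With the tool pointing down it reaches from about 0.4 to 0.825 m from the base axis. Payload 7 kg.
Tool frame: the origin (TCP) lies between the finger pads; the fingertips stand 25 mm ahead of it and the grasp point (between the pads) lies 6 mm ahead of it (manip.tcp_to_tips is the distance from the TCP to the fingertips, in m); z points along the fingers, y is the line along which they close (so a half turn about z gives the same grasp; the last joint's range is limited). The gripper opens to 85 mm and grips with 20 to 120 N. Pads are 22 mm wide; open, the fingers measure 114 mm over their backs; the gripper's body (76 mm by 85 mm) begins 54 mm behind the grasp point. The pads swing forward as they close: fully open they stand 13 mm farther back than shut.
Start: joints at [1.424, 0.359, 0.012, 0, -1.224, -0.288], TCP at [0.284, 0.612, 0.256] pointing down, gripper open.
Joint ranges: [-3.07, 3.07], [-1.43, 2.12], [-1.02, 1.25], [-3.03, 1.67], [-3.05, -0], [-3.03, 3.03]. Speed limits (rad/s): [2.39, 2.39, 3.01, 3.14, 3.14, 3.14].

## Interface

Orientations are given as a 3x3 rotation matrix whose columns are the frame's x, y, z axes.
In Python, from bench import monitor, viewer, manip gives the robot as it stands.
- The arm moves only by the shell command python3 -m pendant 'ROWS' [FORCE]. ROWS is JSON, one flat list of numbers, 7 for each row, row after row: the opening, from 0 (shut) to 1 (fully open), then the shift along the tool's x, y, z in cm, then the turn, a rotation vector about the tool's x, y, z in degrees. A call has 1 to 8 rows; each row shifts and turns the commanded pose from where the row before left it, along the tool's axes as they then stand; what a row does not reach is not made up. A row lasts 1/10 s, in which the tool goes at most 50 mm and 8.59 degrees, less where a joint would pass 70% of its speed; a pose out of reach is approached as far as the arm can. A call with a gripper value outside its range is refused whole. The fingers move at their own pace and stop on an object; FORCE is the grip in N (left out, the last holds). Time passes only in rows, so rows that do not move let the fingers close. It gives the time, the measured TCP pose, the force and the opening at its end, in the units of the state.
- monitor.get_obs(): the state, without advancing time (a new reading comes with each control period).
- viewer.snapshot(name): name is "scene" or "side" or "wrist"; returns a dict with "frame" (480x640x3 uint8, red, green, blue), "fx", "fy", "cx", "cy" (pixels), "position" and "attitude" of the camera in the world. Camera axes: x right, y down, z forward; pixel columns grow to the right and rows downward; lengths in m; the calibration is good to about 2 mm. A picture is of the moment at which its call begins. There is no depth.
- manip.hand_in(): hands the job in, once; it reports no verdict.
The state is a dict: "time_s": time; "joints": joint angles; "joint_velocities": joint speeds; "joint_torque": joint torques, N m; "position": TCP position; "tool_rot": TCP orientation; "wrist_force": force on the tool from outside, world axes, zero at the start; "wrist_torque": the same for the moment, N m; "opening": finger opening in m.
Only numpy, scipy, OpenCV 4.12 (cv2) and the standard library are available. Lean on these libraries where they do the work, as an engineer would, in place of code of your own. Each camera call takes 0.05 s, during which the arm holds its last target. There are 200 camera calls.

## Task

Put the measuring stage's top plate back on its kinematic base: red dot towards red dot, one ball foot down in the cone, one in the V groove and one on the flat, so that it sits level and fully home. The seat carriage is clamped somewhere along its bed that nobody has measured, so find the cone by feel or by eye. Then bed the plate in with a push down from above of about 15 newtons (never much more than 25, here or while searching), and let go; leave the other things on the bench where they are.

Things in the scene. Friction and masses are not known exactly. Their poses are not given: they have to be found in the camera images.
- stage_base: fixed dark steel bed, 216 (x) x 92 (y) mm, flat on the bench; origin at the centre of its underside, x along its length. A seat carriage (160 x 94 mm, aluminium with a raised bright steel strip) is clamped on it immovably, at an UNKNOWN place within 15 mm either way along the bed's x. That shift is not reported: the three _mid points show where the seats would be at mid-travel
- cone_mid (a point): mouth of the cone seat if the carriage stood at mid-travel; the real cone lies up to 15 mm from here along the bed's x. 34 mm above the bench, 40 mm to -x and 18 to +y of the bed's centre. Mouth 15.6 mm across, walls 55 degrees from level. The strip (28 mm wide, 160 long, same height) is plain land for 32 mm to -x and 28 mm to +x of the cone; a red dot at its -x end
- groove_mid (a point): point on the mouth line of the V groove at mid-travel, 34 mm above the bench, 80 mm to +x of the cone. Mouth 15.6 mm wide, walls 55 degrees; runs along the bed's x from 44 mm before this point to 40 mm past it, open at +x. Seats and balls are polished (friction about 0.25)
- flat_mid (a point): centre of the flat seat at mid-travel, 28.8 mm above the bench (5.2 mm lower than the strip); flat for 40 mm either way along x
- grip_bar (a point): centre of the upright black grip bar, 56 (x) x 18 (y) mm, of the loose stage top; 40 mm above the bottom of its ball feet, 14 below the bar's top, 20 above the plate. Axes are the plate's, x along the bar. Plate 108 x 76 x 8 mm (y -44 to +32), 0.25 to 0.42 kg, on three 16 mm balls at (x, y) from here: cone foot (-40, +18), groove foot (+40, +18), flat foot (0, -34). Red dot at the -x end
- red_end (a point): point on the plate's upper face above its cone foot, 20 mm over the ball's bottom. Seated, it stands 48.8 mm above the bench and the grip_bar point 68.8 mm, with the plate level and turned as the bed. With groove and flat feet down but the cone foot still on plain land it is 5.2 mm too high and the plate tilts 0.08 rad; pushed along the groove it slides until that foot drops (a finger that rubs on the plate can hold it up)
- grease_tin: green and yellow tin, 69 mm diameter, 81 mm high, origin at the centre of its underside: bystander, leave alone
- tape_measure: yellow tape measure, 69x77x31 mm, origin at the centre of its underside: bystander, leave alone
- bearing: steel ball bearing, 62 mm diameter, 16 mm high, lying flat, origin at the centre of its underside: bystander, leave alone

How it is judged:
On the way:
1. the stage top is bedded in: for a moment, pressed against its base with 14 N or more, counted over all contacts (a push of 10 N from above is enough), while it is level and home in all three seats (contact force between stage_top and stage_base above 14 N and z of grip_bar in the frame of stage_base between 0.067 and 0.0698 m and z of red_end in the frame of stage_base below 0.0501 m and angle between grip_bar's own z axis and vertical below 0.018 rad and x of red_end in the frame of stage_base between -0.059 and -0.021 m and y of grip_bar in the frame of stage_base between -0.003 and 0.003 m), for 0.1 s.
At the end, for the whole second after the job is handed in: the stage top rests free on its base with all three feet in their seats: grip bar point within about 1 mm of its seated height (68.8 mm over the bed's underside) and 3 mm of the bed's centre line, red end at the cone end and no more than 1.3 mm above its seated height, tilt under 0.018 rad, at rest (z of grip_bar in the frame of stage_base between 0.067 and 0.0698 m and z of red_end in the frame of stage_base below 0.0501 m and angle between grip_bar's own z axis and vertical below 0.018 rad and x of red_end in the frame of stage_base between -0.059 and -0.021 m and y of grip_bar in the frame of stage_base between -0.003 and 0.003 m and linear speed of stage_top below 0.01 m/s and contact force between stage_top and stage_base above 1.5 N); the robot touches nothing.
It fails at once if stage top and base are pressed or knocked together with more than 60 N, counted over all contacts (the slanted seats count nearly double: a push of about 30 N from above) (contact force between stage_top and stage_base above 60 N).
It fails at once if a bystander (tin, tape measure, bearing) is moved more than 20 mm (distance of any of grease_tin, tape_measure, bearing from where it was at the start of the episode above 0.02 m).
It also fails if it takes over 72 s, if anything falls off the work surface, if the arm or the gripper's body presses on something with over 40 N, if the wrist force passes 120 N, or if a joint passes its speed limit or range.

## Working session

There is one attempt and no reset: what is moved stays moved. The work goes in short steps, Python scripts to look and compute and a shell command to move; the robot and the scene stay as the last step left them, time stands still between calls to the robot, and variables do not carry over. Pictures are saved under pics/ and viewed, on a budget of 10 in all, crops included, one or two more only if the job needs it, and the job is handed in when it is done.

```bash
ls; mkdir -p pics; cat > h.py <<'E'
import numpy as np, cv2, sys
from bench import monitor, viewer, manip
def snap(cam,name):
    s=viewer.snapshot(cam); cv2.imwrite(f'pics/{name}.png',s['frame'][:,:,::-1])
    np.savez(f'pics/{name}.npz',**{k:np.array(v) for k,v in s.items()}); return s
def pix(name,u,v,z):
    s=np.load(f'pics/{name}.npz'); d=s['attitude']@np.array([(u-s['cx'])/s['fx'],(v-s['cy'])/s['fy'],1])
    p=s['position']; return p+d*(z-p[2])/d[2]
def proj(name,P):
    s=np.load(f'pics/{name}.npz'); c=s['attitude'].T@(np.array(P)-s['position'])
    return c[0]/c[2]*s['fx']+s['cx'],c[1]/c[2]*s['fy']+s['cy']
E
python3 -c "
from h import *
np.set_printoptions(precision=4,suppress=True)
for c in ['scene','side','wrist']:
    s=snap(c,c+'0'); print(c,s['fx'],s['position'],s['attitude'])
print(monitor.get_obs())"
```

```text
pics
scene 619.4819512075761 [ 0.1091 -0.732   0.6647] [[ 0.8952 -0.2556  0.365 ]
 [-0.4456 -0.5097  0.736 ]
 [-0.0021 -0.8215 -0.5702]]
side 458.16292715925135 [0.7665 0.405  0.8216] [[-0.7778  0.5505 -0.3032]
 [ 0.6285  0.6784 -0.3806]
 [-0.0039 -0.4866 -0.8736]]
wrist 368.1439433821093 [0.355  0.58   0.3727] [[-0.4198 -0.8658 -0.2722]
 [-0.9076  0.4009  0.1248]
 [ 0.0011  0.2995 -0.9541]]
{'time_s': 0.15, 'joints': array([ 1.4241,  0.3593,  0.0113, -0.0003, -1.2241, -0.2881]), 'joint_velocities': array([ 0.001 , -0.0014,  0.0032,  0.0004,  0.0004, -0.0001]), 'joint_torque': array([ -0.002 , -58.3876,  29.3651,   6.9405,  -0.0043,  -0.    ]), 'position': array([0.2842, 0.6119, 0.2556]), 'tool_rot': array([[ 0.9069, -0.4213, -0.0004],
       [-0.4213, -0.9069, -0.0012],
       [ 0.0001,  0.0013, -1.    ]]), 'wrist_force': array([-0.4834, -0.8812,  0.3275]), 'wrist_torque': array([-0.0513,  0.0176, -0.0148]), 'opening': 0.08569178432617158}
```

View pics/scene0.png

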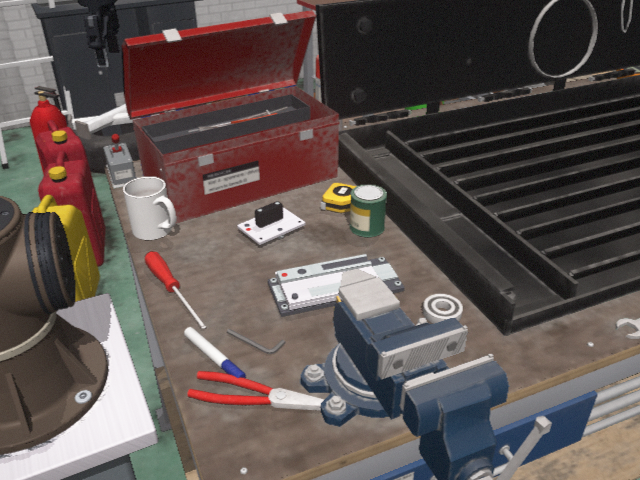

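View pics/wrist0.png

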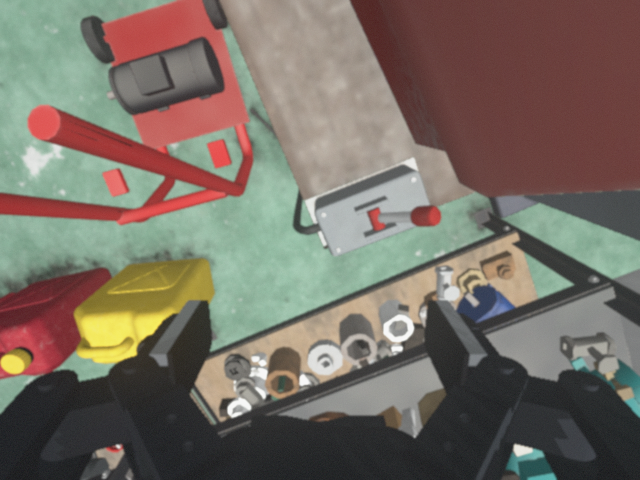

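The scene view shows the loose top at about (270,222), the base at about (335,283) with its red dot at about (284,274), the tin at (368,210), the tape at (337,197) and the bearing at (442,307). The toolbox stands behind. The wrist camera sees nothing useful yet.

```bash
python3 -c "
from h import *
a=cv2.imread('pics/scene0.png')[180:330,220:420]
cv2.imwrite('pics/c1.png',cv2.resize(a,(800,600),interpolation=cv2.INTER_CUBIC))"
```

```text
(no output)
```

View pics/c1.png

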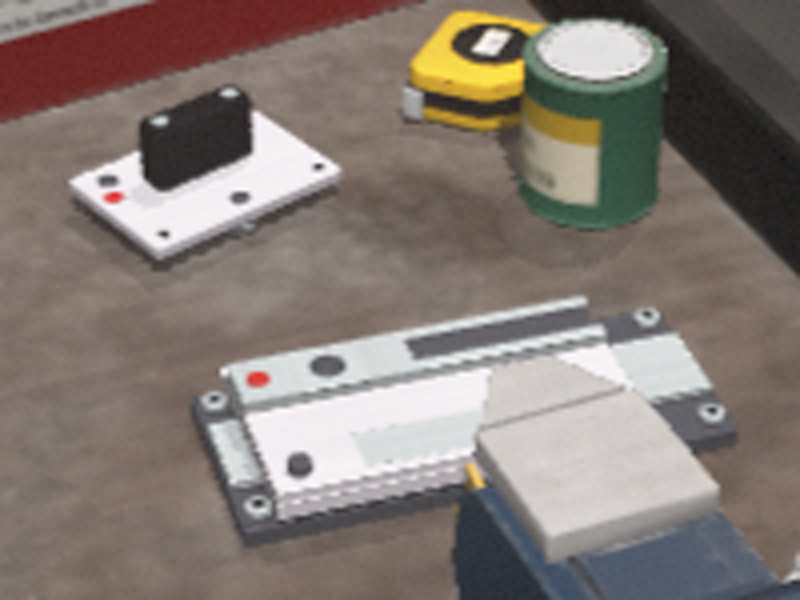

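View pics/side0.png

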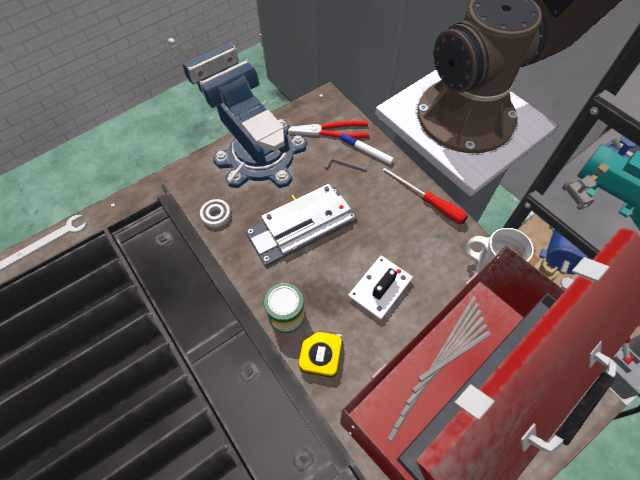

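```bash
python3 -c "
from h import *
np.set_printoptions(precision=4,suppress=True)
a=cv2.imread('pics/side0.png')[170:330,230:430]
cv2.imwrite('pics/c2.png',cv2.resize(a,(800,640),interpolation=cv2.INTER_CUBIC)[:600])
for n,u,v,z in [('platered',114,198,.02),('conefootdot',108,181,.02),('flatfootdot',240,198,.02),('groovedot',318,167,.02),('barS1',160,121,.054),('barS2',230,92,.054),
 ('bs1',214,400,.012),('bs2',258,505,.012),('bs3',648,317,.012),('bs4',711,411,.012),('cone',327,366,.034),('reddot',258,379,.034),('grooveend-',410,348,.034)]:
    print(n,pix('scene0',u/4+220,v/4+180,z)[:2])
for n,u,v,z in [('tin',368,190,.081),('tape',337,192,.03),('bearing',442,307,.016),('vise top',370,283,.12)]: print(n,pix('scene0',u,v,z)[:2])
"
```

```text
platered [0.4186 0.1994]
conefootdot [0.4213 0.2144]
flatfootdot [0.4716 0.1728]
groovedot [0.5157 0.1807]
barS1 [0.4449 0.2016]
barS2 [0.4845 0.2111]
bs1 [0.4047 0.0462]
bs2 [ 0.394  -0.0246]
bs3 [0.6003 0.0148]
bs4 [ 0.5894 -0.0547]
cone [0.4459 0.02  ]
reddot [0.4165 0.0248]
grooveend- [0.4825 0.0156]
tin [0.6387 0.1364]
tape [0.6245 0.2336]
bearing [ 0.6162 -0.1432]
vise top [ 0.4747 -0.1497]
```

View pics/c2.png

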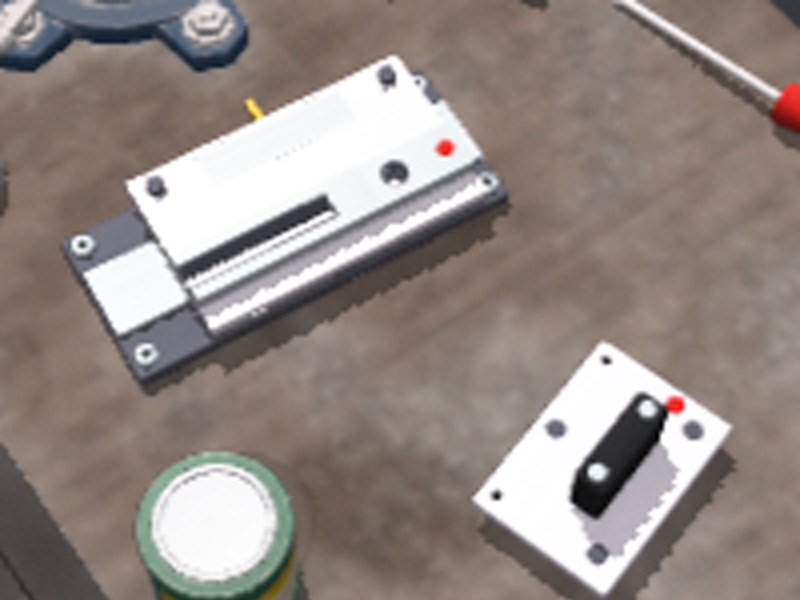

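The side crop (×4, offset 230,170) shows three things:
- **Plate:** foot dots at (693,430), (597,553) and (556,428).
- **Base:** bed screws at (82,244), (145,353), (488,182) and (418,82).
- **Cone:** mouth visible at (394,172).

```bash
cat > m.py <<'E'
from h import *
np.set_printoptions(precision=4,suppress=True)
def fit(loc,w):
    loc=np.array(loc);w=np.array(w);a=loc-loc.mean(0);b=w-w.mean(0)
    c=(a*b).sum(); s=(a[:,0]*b[:,1]-a[:,1]*b[:,0]).sum(); t=np.arctan2(s,c)
    R=np.array([[np.cos(t),-np.sin(t)],[np.sin(t),np.cos(t)]]); o=w.mean(0)-R@loc.mean(0)
    return o,np.degrees(t),(w-o-loc@R.T)*1e3
E
python3 -c "
from m import *
S=lambda u,v,z: pix('side0',u/4+230,v/4+170,z)[:2]
C=lambda u,v,z: pix('scene0',u/4+220,v/4+180,z)[:2]
print('plate side',fit([[-40,18],[40,18],[0,-34]]*np.array(.001),[S(693,430,.02),S(597,553,.02),S(556,428,.02)]))
print('plate scene',fit([[-40,18],[0,-34]]*np.array(.001),[C(108,181,.02),C(240,198,.02)]))
print('bar',(C(160,121,.054)+C(230,92,.054))/2,(S(648,409,.054)+S(597,471,.054))/2)
z=.012
a=[S(82,244,z),S(145,353,z),S(488,182,z),S(418,82,z)]
b=[C(711,411,z),C(648,317,z),C(214,400,z),C(258,505,z)]
print(np.array(a),np.array(b)); print((a[0]+a[2])/2,(a[1]+a[3])/2,(b[0]+b[2])/2,(b[1]+b[3])/2)
for q in (a,b):
  d=q[0]-q[3]+q[1]-q[2]; print(np.degrees(np.arctan2(d[1],d[0])),np.linalg.norm(d)/2)
print('cone',S(394,172,.034),C(327,366,.034),'red',S(445,148,.034))
"
```

```text
plate side (array([0.4636, 0.211 ]), np.float64(12.477177274900587), array([[ 0.2528,  0.048 ],
       [-0.3334, -0.2425],
       [ 0.0806,  0.1945]]))
plate scene (array([0.4642, 0.2058]), np.float64(12.851810319578389), array([[ 0.1282, -0.106 ],
       [-0.1282,  0.106 ]]))
bar [0.4647 0.2064] [0.4638 0.2112]
[[ 0.5874 -0.0533]
 [ 0.5987  0.0177]
 [ 0.4021  0.0491]
 [ 0.39   -0.0225]] [[ 0.5894 -0.0547]
 [ 0.6003  0.0148]
 [ 0.4047  0.0462]
 [ 0.394  -0.0246]]
[ 0.4948 -0.0021] [ 0.4943 -0.0024] [ 0.497  -0.0042] [ 0.4971 -0.0049]
-8.974000685209544 0.19945289427984966
-8.950249749268318 0.1979072998434109
cone [0.4451 0.0242] [0.4459 0.02  ] red [0.4157 0.0294]
```

```bash
cat >> h.py <<'E'
def tri(n1,p1,n2,p2):
    A=[];b=[]
    for n,(u,v) in ((n1,p1),(n2,p2)):
        s=np.load(f'pics/{n}.npz'); d=s['attitude']@np.array([(u-s['cx'])/s['fx'],(v-s['cy'])/s['fy'],1]); d/=np.linalg.norm(d)
        M=np.eye(3)-np.outer(d,d); A.append(M); b.append(M@s['position'])
    x,r,_,_=np.linalg.lstsq(np.vstack(A),np.hstack(b),rcond=None); return x,np.sqrt(r)
E
python3 -c "
from m import *
T=lambda p,q: tri('scene0',p,'side0',q)
print('lid L',T((122,42),(628,233)),'lid R',T((315,12),(415,465)))
print('box front R top',T((338,122),(343,412)),'box front L top',T((137,128),(507,250)))
print('vise block',T((367,270),(290,127)),T((342,278),(270,113)),T((399,308),(250,140)))
print('lidL if z', [pix('side0',628,233,z) for z in (.2,.25,.3)])
o=monitor.get_obs();print(o['position'])
"
```

```text
lid L (array([0.2889, 0.4239, 0.3256]), array([0.005])) lid R (array([0.6812, 0.4423, 0.3298]), array([0.0028]))
box front R top (array([0.6816, 0.3425, 0.1287]), array([0.0013])) box front L top (array([0.2968, 0.3343, 0.1821]), array([0.0428]))
vise block (array([ 0.4459, -0.1364,  0.146 ]), array([0.0373])) (array([ 0.4298, -0.1655,  0.1553]), array([0.0111])) (array([ 0.4904, -0.1888,  0.0976]), array([0.0112]))
lidL if z [array([0.1738, 0.4272, 0.2   ]), array([0.2214, 0.4255, 0.25  ]), array([0.2691, 0.4237, 0.3   ])]
[0.2842 0.6119 0.2556]
```

```bash
python3 -m pendant '[1,0,0,-4.4,0,0,0, 1,0,0,-4.4,0,0,0, 1,0,0,-4.4,0,0,0, 1,0,0,-4.4,0,0,0]' && python3 -m pendant '[1,3.5,3.0,0,0,0,0, 1,3.5,3.0,0,0,0,0, 1,3.5,3.0,0,0,0,0, 1,3.5,3.0,0,0,0,0, 1,3.5,3.0,0,0,0,0, 1,3.5,3.0,0,0,0,0, 1,3.5,3.0,0,0,0,0, 1,3.5,3.0,0,0,0,0]'
```

```text
time_s: 0.55
position: [0.2842, 0.6118, 0.4339]
tool_rot: [[0.907, -0.421, -0.0], [-0.421, -0.907, -0.0], [0.0, 0.0, -1.0]]
wrist_force: [0.7, 1.6, 1.2]
opening: 0.0854
time_s: 1.35
position: [0.4374, 0.2747, 0.4324]
tool_rot: [[0.907, -0.421, 0.0], [-0.421, -0.907, 0.0], [-0.0, -0.0, -1.0]]
wrist_force: [0.5, 0.3, 0.9]
opening: 0.0852
```

```bash
python3 -m pendant '[1,1,1,4,0,0,-7.5, 1,1,1,4,0,0,-7.5, 1,1,1,4,0,0,-7.5, 1,0.5,1,4,0,0,-7.5, 1,0,1,4,0,0,-7.5,1,0,0,0,0,0,0]'; python3 -c "
from m import *
s=snap('wrist','w1')
o=monitor.get_obs();d=o['tool_rot'].T@(np.array([.464,.2085,.049])-o['position']);print(d*100)"
```

```text
time_s: 1.95
position: [0.4595, 0.216, 0.2273]
tool_rot: [[0.976, 0.218, -0.008], [0.218, -0.976, -0.006], [-0.009, 0.004, -1.0]]
wrist_force: [-0.6, -0.4, 0.0]
opening: 0.0857
[ 0.1395  0.9026 18.1877]
```

View pics/w1.png

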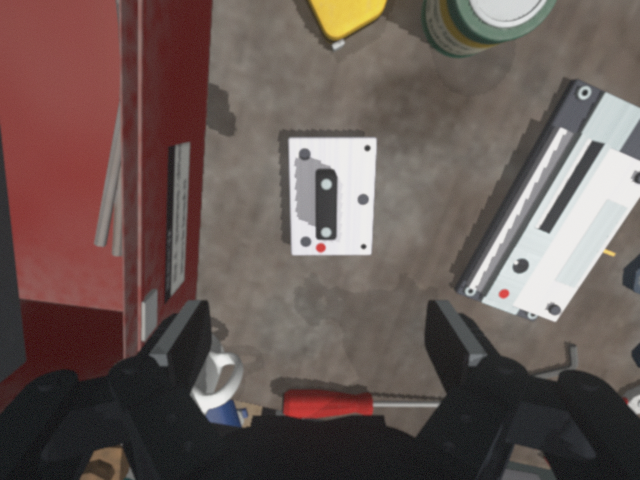

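The wrist view shows the bar screws at (326,183) and (326,232), and the foot dots at groove (304,154), cone (306,241) and flat (363,199). The base cone is at (520,266), with bed screws at (585,93) and (471,291). The toolbox edge is on the left, outside x=215.

```bash
python3 -c "
from m import *
W=lambda u,v,z: pix('w1',u,v,z)[:2]
o,t,r=fit([[-40,18],[40,18],[0,-34]]*np.array(.001),[W(306,241,.02),W(304,154,.02),W(363,199,.02)]);print(o,t,r)
print('bar',(W(326,183,.054)+W(326,232,.054))/2, 'cone',W(520,266,.034),'bs',W(585,93,.012),W(471,291,.012))
q=monitor.get_obs();d=q['tool_rot'].T@(np.array([*o,.049])-q['position']);print(d*100, q['tool_rot'])
print(np.degrees(np.arctan2(q['tool_rot'][1,0],q['tool_rot'][0,0])))"
```

```text
[0.4678 0.2101] 13.135219235396658 [[ 0.3888 -0.0624]
 [-0.1586  0.1296]
 [-0.2302 -0.0672]]
bar [0.468  0.2102] cone [0.449  0.0235] bs [0.6032 0.0158] [0.4067 0.0461]
[ 0.5473  0.8253 18.1858] [[ 0.9768  0.2143 -0.0034]
 [ 0.2142 -0.9768 -0.0036]
 [-0.0041  0.0028 -1.    ]]
12.371579478150926
```

```bash
python3 -m pendant '[1,0.4,0.8,4,0,0,-0.5, 1,0,0,4,0,0,0, 1,0,0,4,0,0,0, 1,0,0,3,0,0,0, 1,0,0,2,0,0,0, 1,0,0,1,0,0,0, 1,0,0,0,0,0,0]'; python3 -c "
from m import *
o=monitor.get_obs();d=o['tool_rot'].T@(np.array([.466,.2095,.049])-o['position']);print(d*100,manip.tcp_to_tips)"
```

```text
time_s: 2.7
position: [0.4685, 0.2132, 0.0528]
tool_rot: [[0.974, 0.225, 0.0], [0.225, -0.974, 0.0], [0.0, 0.0, -1.0]]
wrist_force: [0.3, 0.4, 0.8]
opening: 0.0851
[-0.3306  0.3007  0.3803] 0.025
```

```bash
python3 -m pendant '[1,-0.2,0.3,0.3,0,0,0, 0.6,0,0,0,0,0,0, 0.3,0,0,0,0,0,0, 0.1,0,0,0,0,0,0, 0.1,0,0,0,0,0,0, 0.1,0,0,0,0,0,0, 0.1,0,0,0,0,0,0]' 50;  python3 -m pendant '[0,0,0,0,0,0,0, 0,0,0,0,0,0,0, 0,0,0,0,0,0,0,0,0,0,-2,0,0,0,0,0,0,-3,0,0,0,0,0,0,-3,0,0,0,0,0,0,-3,0,0,0,0,0,0,0,0,0,0]' 50
```

```text
time_s: 3.4
position: [0.467, 0.2089, 0.0497]
tool_rot: [[0.974, 0.227, 0.001], [0.227, -0.974, 0.0], [0.001, -0.0, -1.0]]
wrist_force: [0.7, -1.3, 5.0]
opening: 0.0178
time_s: 4.2
position: [0.468, 0.2099, 0.1627]
tool_rot: [[0.974, 0.227, 0.004], [0.227, -0.974, 0.004], [0.005, -0.003, -1.0]]
wrist_force: [1.1, 0.9, -4.1]
opening: 0.0173
```

```bash
python3 -m pendant '[0,-0.6,3.5,0,0,0,0,0,-0.6,4,0,0,0,0,0,-0.6,4,0,0,0,0,0,-0.6,4,0,0,0,0,0,-0.6,3.5,0,0,0,0,0,0,1.5,0,0,0,7,0,0,0,0,0,0,7,0,0,0,0,0,0,8]';python3 -m pendant '[0,0,0,0,0,0,0]'; cat > t.py <<'E'
from m import *
T=np.array([.4839,-.0015,.085]); yaw=-8.95
o=monitor.get_obs();R=o['tool_rot'];print((R.T@(T-o['position'])*100).round(2),'turn z',-(yaw-np.degrees(np.arctan2(R[1,0],R[0,0]))),'tilt',R[:2,2],o['wrist_force'],o['position'],o['time_s'])
E
python3 t.py
```

```text
time_s: 5.0
position: [0.4827, 0.0012, 0.1577]
tool_rot: [[0.987, -0.162, -0.003], [-0.162, -0.987, -0.0], [-0.003, 0.001, -1.0]]
wrist_force: [-0.3, 0.1, -3.4]
opening: 0.017
time_s: 5.1
position: [0.4827, 0.0018, 0.1579]
tool_rot: [[0.987, -0.158, -0.003], [-0.158, -0.987, -0.0], [-0.002, 0.001, -1.0]]
wrist_force: [-0.4, -0.0, -2.7]
opening: 0.0173
[0.19 0.3  7.29] turn z -0.14752917943631338 tilt [-0.0026 -0.0004] [-0.443  -0.0449 -2.72  ] [0.4827 0.0018 0.1579] 5.1
```

```bash
python3 -m pendant '[0,0.1,0.2,2,0,0,0,0,0.1,0.1,2,0,0,0,0,0,0,1.5,0,0,0,0,0,0,0.5,0,0,0,0,0,0,0,0,0,0,0,0,0,0,0,0,0]'; python3 t.py; python3 -c "
from m import *
snap('scene','s2');snap('side','d2')
a=cv2.imread('pics/s2.png')[225:325,260:410];b=cv2.imread('pics/d2.png')[150:270,235:385]
f=lambda x:cv2.resize(x,None,fx=4,fy=4,interpolation=cv2.INTER_CUBIC)
cv2.imwrite('pics/c3.png',np.vstack([f(a)[:280],f(b)[:320]]))"
```

```text
time_s: 5.7
position: [0.4855, -0.0009, 0.0996]
tool_rot: [[0.988, -0.153, 0.0], [-0.153, -0.988, -0.0], [0.0, 0.0, -1.0]]
wrist_force: [0.4, -0.4, -2.5]
opening: 0.0176
[-0.15  0.09  1.46] turn z 0.1372519374385064 tilt [ 0.0002 -0.0001] [ 0.443  -0.3721 -2.4798] [ 0.4855 -0.0009  0.0996] 5.7
```

View pics/c3.png

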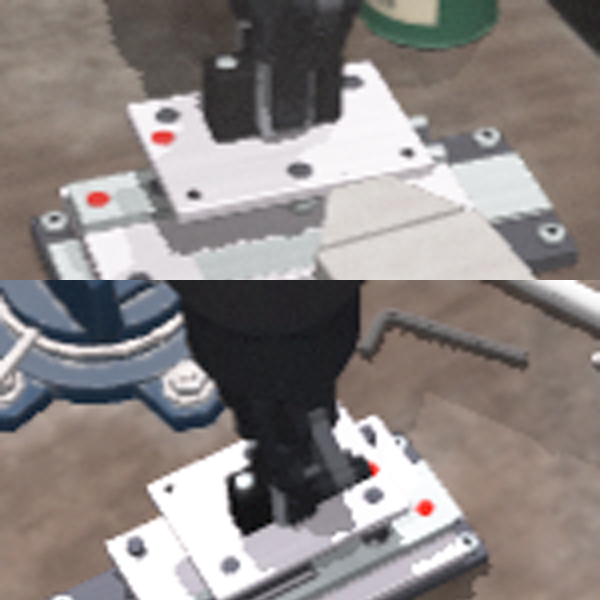

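The plate is held level above the base. In the scene half, the cone-foot dot is at (302,254) and the flat dot at (334.75,267.5). In the side half, the cone dot is at (328.25,203.75) and the groove dot at (292.5,221.5). I'll compare these with the cone position seen by the same cameras.

```bash
python3 -c "
from m import *
z=.0699
a=pix('s2',302,254,z)[:2];b=pix('s2',334.75,267.5,z)[:2];c=pix('d2',328.25,203.75,z)[:2];e=pix('d2',292.5,221.5,z)[:2]
print(a,b,c,e)
L=np.array(.001)
print(fit([[-40,18],[0,-34]]*L,[a,b]),fit([[-40,18],[40,18]]*L,[c,e]))
t=np.radians(-8.95);R=np.array([[np.cos(t),-np.sin(t)],[np.sin(t),np.cos(t)]])
print('err bed frame mm', (np.array([.4459,.020])-a)@R*1e3,(np.array([.4451,.0242])-c)@R*1e3)"
```

```text
[0.447  0.0198] [ 0.4781 -0.0368] [0.4466 0.0246] [0.5256 0.0129]
(array([ 0.4835, -0.0037]), np.float64(-8.808320072342111), array([[ 0.2504, -0.4562],
       [-0.2504,  0.4562]])) (array([0.4835, 0.0009]), np.float64(-8.458130159084945), array([[ 0.0471, -0.007 ],
       [-0.0471,  0.007 ]]))
err bed frame mm [-1.1259  0.0711] [-1.3988 -0.6547]
```

```bash
python3 -m pendant '[0,-0.13,0.04,0.6,0,0,0.2,0,0,0,0.6,0,0,0,0,0,0,0.3,0,0,0,0,0,0,0,0,0,0,0,0,0,0,0,0,0]'; python3 t.py; python3 -m pendant '[0,0,0,0.1,0,0,0,0,0,0,0.1,0,0,0]';python3 -m pendant '[0,0,0,0.1,0,0,0]'
```

```text
time_s: 6.3
position: [0.4839, -0.0013, 0.0842]
tool_rot: [[0.987, -0.158, -0.0], [-0.158, -0.987, -0.0], [-0.0, 0.0, -1.0]]
wrist_force: [-0.1, -0.1, -3.1]
opening: 0.0171
[ 0.    0.02 -0.08] turn z -0.15448607525144098 tilt [-0.0003 -0.0002] [-0.0977 -0.056  -3.069 ] [ 0.4839 -0.0013  0.0842] 6.3
time_s: 6.5
position: [0.4841, -0.0012, 0.0824]
tool_rot: [[0.987, -0.158, 0.0], [-0.158, -0.987, 0.0], [0.0, -0.0, -1.0]]
wrist_force: [0.0, 0.1, -4.1]
opening: 0.0171
time_s: 6.6
position: [0.484, -0.0012, 0.0813]
tool_rot: [[0.987, -0.158, 0.0], [-0.158, -0.987, 0.0], [0.0, -0.0, -1.0]]
wrist_force: [0.5, 0.3, -3.3]
opening: 0.0174
```

No contact below the land height, so the foot is inside the cone. I'll go on in small steps.

```bash
python3 -m pendant '[0,0,0,0.07,0,0,0,0,0,0,0,0,0,0]'; python3 -m pendant '[0,0,0,0.07,0,0,0,0,0,0,0,0,0,0]';python3 -m pendant '[0,0,0,0.05,0,0,0,0,0,0,0,0,0,0]'
```

```text
time_s: 6.8
position: [0.4839, -0.0013, 0.0805]
tool_rot: [[0.987, -0.158, -0.0], [-0.158, -0.987, -0.0], [-0.0, 0.0, -1.0]]
wrist_force: [-0.3, 0.1, -3.6]
opening: 0.0177
time_s: 7.0
position: [0.4839, -0.0012, 0.0799]
tool_rot: [[0.987, -0.158, 0.0], [-0.158, -0.987, -0.0], [0.0, 0.0, -1.0]]
wrist_force: [-0.0, 0.3, -4.5]
opening: 0.0172
time_s: 7.2
position: [0.4841, -0.0012, 0.0795]
tool_rot: [[0.987, -0.158, 0.0], [-0.158, -0.987, 0.0], [0.0, -0.0, -1.0]]
wrist_force: [0.2, 0.4, -2.9]
opening: 0.0169
```

```bash
python3 -m pendant '[0.25,0,0,0,0,0,0,0.35,0,0,0,0,0,0,0.5,0,0,0,0,0,0,0.5,0,0,0,0,0,0]'; python3 -m pendant '[0.5,0,0,-1,0,0,0,0.5,0,0,-2,0,0,0,0.5,0,0,-2,0,0,0,0,0,0,-1,0,0,0,0,0,0,0,0,0,0,0,0,0,0,0,0,0,0,0,0,0,0,0,0]'; python3 -c "
from m import *
print(monitor.get_obs()['opening'])
snap('scene','s3');snap('side','d3')
a=cv2.imread('pics/s3.png')[225:325,260:410];b=cv2.imread('pics/d3.png')[150:270,235:385]
f=lambda x:cv2.resize(x,None,fx=4,fy=4,interpolation=cv2.INTER_CUBIC)
cv2.imwrite('pics/c4.png',np.vstack([f(a)[:280],f(b)[:320]]))"
```

```text
time_s: 7.6
position: [0.4841, -0.0012, 0.0796]
tool_rot: [[0.987, -0.158, 0.0], [-0.158, -0.987, 0.0], [0.0, -0.0, -1.0]]
wrist_force: [-0.5, 0.9, -0.9]
opening: 0.0427
time_s: 8.3
position: [0.4834, -0.0014, 0.1386]
tool_rot: [[0.987, -0.159, -0.001], [-0.159, -0.987, -0.0], [-0.001, 0.001, -1.0]]
wrist_force: [-0.1, 0.3, -0.6]
opening: 0.0002
0.00015786610147862476
```

View pics/c4.png

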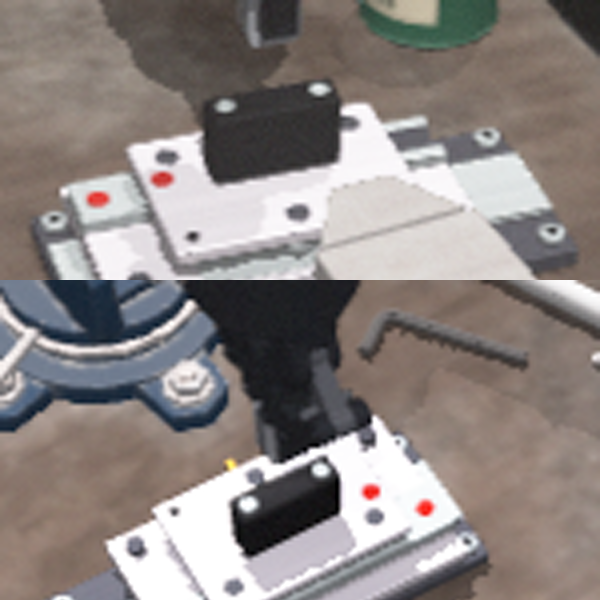

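The plate sits on the base, apparently level: the cone dot is at (167,157) and the flat dot at (298,212) in the scene half. The shut fingers stand above the bar. Now I'll bed it in.

```bash
python3 -m pendant '[0,0,0,1.5,0,0,0,0,0,0,1,0,0,0,0,0,0,0.3,0,0,0,0,0,0,0,0,0,0]';python3 -m pendant '[0,0,0,0.1,0,0,0,0,0,0,0.0,0,0,0]';python3 -m pendant '[0,0,0,0.1,0,0,0,0,0,0,0.0,0,0,0]'
```

```text
time_s: 8.8
position: [0.4835, -0.0014, 0.1107]
tool_rot: [[0.987, -0.158, -0.002], [-0.158, -0.987, -0.001], [-0.002, 0.001, -1.0]]
wrist_force: [-1.2, 0.5, 1.1]
opening: 0.0
time_s: 9.0
position: [0.4841, -0.0012, 0.1106]
tool_rot: [[0.987, -0.158, 0.0], [-0.158, -0.987, 0.0], [0.0, -0.0, -1.0]]
wrist_force: [0.4, -0.2, -0.4]
opening: 0.0004
time_s: 9.2
position: [0.484, -0.0012, 0.1096]
tool_rot: [[0.987, -0.158, 0.0], [-0.158, -0.987, 0.0], [0.0, -0.0, -1.0]]
wrist_force: [1.2, 0.3, -0.1]
opening: -0.0
```

```bash
for i in 1; do python3 -m pendant '[0,0,0,0.1,0,0,0,0,0,0,0.0,0,0,0]'; python3 -m pendant '[0,0,0,0.05,0,0,0,0,0,0,0,0,0,0]';python3 -m pendant '[0,0,0,0.05,0,0,0,0,0,0,0,0,0,0]'; done
```

```text
time_s: 9.4
position: [0.4839, -0.0012, 0.1084]
tool_rot: [[0.987, -0.158, -0.0], [-0.158, -0.987, 0.0], [-0.0, -0.0, -1.0]]
wrist_force: [0.4, 0.3, 0.3]
opening: -0.0
time_s: 9.6
position: [0.4839, -0.0012, 0.1079]
tool_rot: [[0.987, -0.158, -0.0], [-0.158, -0.987, -0.0], [-0.0, 0.0, -1.0]]
wrist_force: [0.1, -0.5, 0.2]
opening: 0.0
time_s: 9.8
position: [0.484, -0.0012, 0.1077]
tool_rot: [[0.987, -0.158, 0.0], [-0.158, -0.987, -0.0], [0.0, 0.0, -1.0]]
wrist_force: [-1.2, -0.1, 4.1]
opening: -0.0001
```

Contact came at z=0.1078, which is the height expected when seated. I'll increase the push gently.

```bash
python3 -m pendant '[0,0,0,0.04,0,0,0,0,0,0,0,0,0,0]'; python3 -m pendant '[0,0,0,0.04,0,0,0,0,0,0,0,0,0,0]'
```

```text
time_s: 10.0
position: [0.4841, -0.0012, 0.1076]
tool_rot: [[0.987, -0.158, 0.0], [-0.158, -0.987, -0.0], [0.0, 0.0, -1.0]]
wrist_force: [-2.8, -0.1, 7.8]
opening: -0.0002
time_s: 10.2
position: [0.4841, -0.0013, 0.1075]
tool_rot: [[0.987, -0.158, 0.001], [-0.158, -0.987, -0.0], [0.001, 0.0, -1.0]]
wrist_force: [-4.4, 1.1, 12.5]
opening: -0.0003
```

```bash
python3 -m pendant '[0,0,0,0.03,0,0,0,0,0,0,0,0,0,0,0,0,0,0,0,0,0]'; python3 -m pendant '[0,0,0,-0.1,0,0,0,0,0,0,-0.3,0,0,0,0,0,0,-1,0,0,0,0,0,0,-3,0,0,0,0,0,0,-4,0,0,0,0,0,0,-4,0,0,0,0,0,0,0,0,0,0]'; python3 -c "
from m import *
snap('scene','s4');snap('side','d4')
a=cv2.imread('pics/s4.png')[225:325,260:410];b=cv2.imread('pics/d4.png')[150:270,235:385]
f=lambda x:cv2.resize(x,None,fx=4,fy=4,interpolation=cv2.INTER_CUBIC)
cv2.imwrite('pics/c5.png',np.vstack([f(a)[:280],f(b)[:320]]))"
```

```text
time_s: 10.5
position: [0.4842, -0.0013, 0.1075]
tool_rot: [[0.987, -0.158, 0.001], [-0.158, -0.987, -0.0], [0.001, 0.0, -1.0]]
wrist_force: [-5.1, -0.1, 15.1]
opening: 0.0
time_s: 11.2
position: [0.4868, -0.0007, 0.2365]
tool_rot: [[0.987, -0.157, 0.01], [-0.157, -0.988, 0.002], [0.009, -0.004, -1.0]]
wrist_force: [-0.3, 0.7, 0.1]
opening: 0.0002
```

View pics/c5.png

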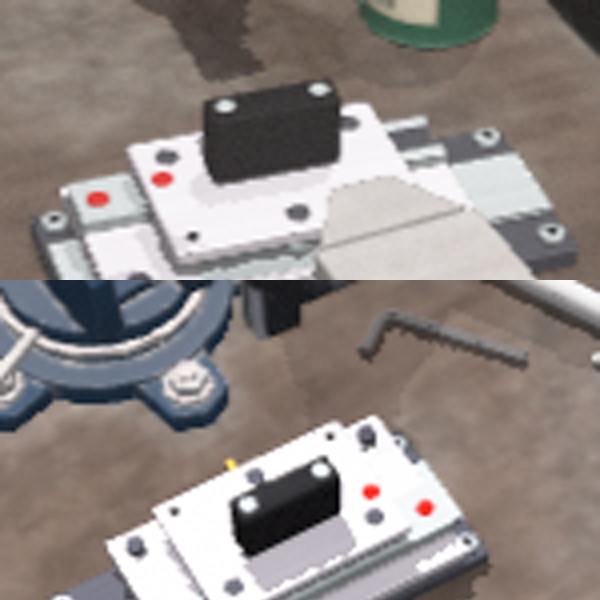

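The plate hasn't moved since the push and the red dots are side by side. As a level check, I'll triangulate the three foot dots.

```bash
python3 -c "
from m import *
for n,p,q in [('cone',(167,157),(375,516)),('flat',(298,212),(256,476)),('groove',(348,123),(234,586))]:
    print(n,tri('s4',(260+p[0]/4,225+p[1]/4),'d4',(235+q[0]/4,150+(q[1]-280)/4)))
print(monitor.get_obs()['wrist_force'], manip.hand_in())"
```

```text
cone (array([0.4457, 0.0229, 0.0475]), array([0.0023]))
flat (array([ 0.4773, -0.0341,  0.0472]), array([0.0025]))
groove (array([0.5249, 0.0106, 0.047 ]), array([0.002]))
the job is handed in; nothing more can be done
[-0.0287 -1.1867 -0.597 ] None
```

The plate is back on its base, red dot next to red dot, bedded in and released. I handed the job in at about 11 s of the 72 s allowed.

- **Finding the cone:** I found it by eye, about 14 mm to the -x side of mid-travel. The plate then went down past land height without touching, so the cone foot was already inside the cone. I released it about 1 mm above its seat.
- **Bedding in:** I pushed down on the grip bar with the shut fingers to 15.1 N. There was also about 5 N of sideways rubbing force along the bed. The fingers met the bar top at the height expected for a fully seated plate, within about 0.1 mm.
- **Last checks:** The fingers were clear of everything. The three foot dots measured 47.5, 47.2 and 47.0 mm high, so the plate is level to within what I can measure. That is about 1.5 mm under the nominal 48.8 mm, within the roughly 2 mm camera calibration error. The pictures before and after the push show no shift of the plate.
- **Not checked:** I never touched the tin, tape measure or bearing, but took no final picture to confirm where they are.

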